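# Put the rotor kit away in its tray

## Robot

A 7-joint arm with a two-finger parallel gripper is mounted at the origin on a cart in front of the work surface, level with it; the furniture and walls round the work are solid. World frame = base frame: x ahead of the robot, y to its left, z up, the work surface at z = 0. Lengths are in m, angles in rad, forces in N, time in s.
With the tool pointing down it reaches from about 0.4 to 0.85 m from the base axis. Payload 10.4 kg.
Tool frame: the origin (TCP) lies midway between the tips of the shut fingers; the grasp point (between the pads) lies 19 mm behind it; z points along the fingers, y is the line along which they close (so a half turn about z gives the same grasp; the last joint's range is limited). The gripper opens to 85 mm and grips with 20 to 120 N. Pads are 22 mm wide; open, the fingers measure 114 mm over their backs; the gripper's body (76 mm by 85 mm) begins 54 mm behind the grasp point. The pads swing forward as they close: fully open they stand 13 mm farther back than shut.
Start: joints at [-1.308, 0.332, -0.065, 1.46, 0.022, 1.35, -0.088], TCP at [0.176, 0.6, 0.231] pointing down, gripper open.
Joint ranges: [-2.6, 2.6], [-0.5, 2.12], [-1.47, 1.34], [0.16, 2.42], [-1.27, 4.41], [0.06, 2.06], [-2.6, 2.6]. Speed limits (rad/s): [2.22, 2.22, 2.79, 2.79, 3.14, 3.14, 3.14].

## Interface

Orientations are given as a 3x3 rotation matrix whose columns are the frame's x, y, z axes.
In Python, from plant import bot, imaging gives the robot as it stands.
- The arm moves only by the tool drive_tool, never from a script. Its argument "commands" is a list of rows, each a list of 5 numbers: the shift along the tool's x, y, z in cm, then the turn about the tool's z in rad, then the closure, from 0 (fully open) to 1 (shut). In form: [[x, y, z, twist, grip], ...]. A call has 1 to 12 rows; each row shifts and turns the commanded pose from where the row before left it, along the tool's axes as they then stand; what a row does not reach is not made up. A row lasts 1/10 s, in which the tool goes at most 50 mm and 8.59 degrees, less where a joint would pass 70% of its speed; a pose out of reach is approached as far as the arm can. A call with a gripper value outside its range is refused whole. The fingers move at their own pace and stop on an object; "squeeze" is the grip in N (left out, the last holds). Time passes only in rows, so rows that do not move let the fingers close. It gives the time, the measured TCP pose, the force, the opening and the grip force at its end, in the units of the state.
- bot.read_state(): the state, without advancing time (a new reading comes with each control period).
- imaging.camera(name): name is "side" or "top"; returns a dict with "img" (420x560x3 uint8, red, green, blue), "z_map" (420x560 float32, m along the optical axis (not along the pixel's ray), 0 where there is no reading), "fov_y" (degrees; the focal length in pixels is half the picture's height over the tangent of half this angle, whatever the lens; pixels are square), "cx", "cy" (the principal point, pixels), "rvec" (rotation vector, rad) and "tvec" (3), from world to camera coordinates, as OpenCV has them. Camera axes: x right, y down, z forward; pixel columns grow to the right and rows downward; lengths in m; the calibration is good to about 2 mm. A picture is of the moment at which its call begins.
- bot.sign_off(): hands the job in; it is judged then, once.
The state is a dict: "time": time; "joint_pos": joint angles; "joint_velocities": joint speeds; "tau": joint torques, N m; "tcp_pos": TCP position; "eef_rot": TCP orientation; "contact_force": force on the tool from outside, world axes, zero at the start; "torque": the same for the moment, N m; "opening": finger opening in m; "gripper_force": force on a finger pad.
Only numpy, scipy, OpenCV 4.12 (cv2) and the standard library are available. Lean on these libraries where they do the work, as an engineer would, in place of code of your own. Each camera call takes 0.05 s, during which the arm holds its last target. There are 200 camera calls.

## Task

Put the rotor kit away in its tray: the T-handled key flat down in the T-shaped recess, the grease tin upright in the wide shallow round well, and both domed bucket caps, still dome down, in the narrower deep round hole, one fully seated and the other cupped inside it. Leave the screwdriver, the spouted porcelain dish and the little glass jar where they are; they are not part of the kit.

Things in the scene. Friction and masses are not known exactly. Their poses are not given: they have to be found in the camera images.
- cap_a: one of two identical white domed bucket caps, 40 g, dome down, open side up. Origin: dome's lowest point, z up. Dome widens to 52 mm at z = 19 mm; there a step, then a straight skirt, 62 mm outside, 55 inside, to the rim at z = 36: grip it from above, tips not below z = 23. A cap's dome drops into another's skirt (1.5 mm play, self-centring) till its step rests on the rim, 17 mm higher
- cap_b: one of two identical white domed bucket caps, 40 g, dome down, open side up. Origin: dome's lowest point, z up. Dome widens to 52 mm at z = 19 mm; there a step, then a straight skirt, 62 mm outside, 55 inside, to the rim at z = 36: grip it from above, tips not below z = 23. A cap's dome drops into another's skirt (1.5 mm play, self-centring) till its step rests on the rim, 17 mm higher
- tin: closed round grease tin, white body 56 mm across, wider blue-grey lid 58 mm across from z = 30 mm up, 41 mm high, 75 to 155 g. Origin: centre of its underside, z up. Grip across the lid from above
- rotor_key: T-handled rotor key lying flat, 80 x 119 x 16 mm, 70 to 120 g. Origin: centre of outline, underside level, z up; +y points from shaft to handle. Red handle bar: x -40 to 40, y 40 to 60, z 0 to 16 mm; steel shaft 8 mm thick: x = 0, y -60 to 40, z 4 to 12 mm. Centre of mass near y = 38 mm, so it rests with the shaft tip down (0.04 rad); grip the shaft across x near the handle, y about 28 mm
- cap_holder: grey insert 136 x 100 x 24 mm, fixed in any of three places of the aluminium tray (rim 22 mm high), underside 4 mm above worktop. Origin: underside centre, z up. A deep round hole in its middle, 55 mm wide, down to z = 2 mm, thin bead round it. A cap's dome drops in till its step rests on the top (z = 24 mm): seated cap's origin z = 5 mm, the cap nested in it z = 22 mm
- tin_holder: grey insert 136 x 100 x 24 mm, fixed in any of three places of the aluminium tray (rim 22 mm high), underside 4 mm above worktop. Origin: underside centre, z up. One shallow round well in its middle, 70 mm wide, floor at z = 10 mm, for the grease tin
- key_holder: grey insert 136 x 100 x 24 mm, fixed in any of three places of the aluminium tray (rim 22 mm high), underside 4 mm above worktop. Origin: underside centre, z up. Long side along its y. T recess, floor z = 16, 8 mm deep: bar pocket 90 mm wide, y 33 to 65; finger opening 72 wide, y 0 to 33; shaft slot 20 wide, y -65 to 0. The key fits with 5 mm play, its x, y and axes as the insert's
- spouted_dish: look-alike, to be left: white porcelain evaporating dish, an open flared bowl 65 mm across and 28 mm high with a small pouring lip, no step or straight skirt. Origin: centre of its underside
- glass_jar: look-alike, to be left: squat clear glass weighing jar with knobbed lid, 48 mm across, 47 mm high. Origin: centre of its underside
- driver: look-alike, to be left: small straight screwdriver with red grip, 20 x 175 x 18 mm, lying along its own y, grip at +y. Origin: centre of its outline, at worktop level
Things that resemble listed ones, but are neither listed nor needed, are in the scene too. What is shaped like the cap_b but pink is not meant.

How it is judged:
At the end, for the whole second after the job is handed in: Caps nested in the cap hole (8 mm of its axis, 5 mm of seated height, 0.12 rad upright); tin upright on its well's floor (12 mm, height 5 mm); key flat in the T recess (10 mm, height 4 mm, 0.15 rad); all released, at rest; look-alikes within 30 mm of where they were (((horizontal distance between each of cap_a, cap_b and cap_holder below 0.008 m and z of cap_a in the frame of cap_holder between 0 and 0.01 m and angle between each of cap_a, cap_b's own z axis and vertical below 0.12 rad and z of cap_b in the frame of cap_holder between 0.017 and 0.027 m) or (horizontal distance between each of cap_b, cap_a and cap_holder below 0.008 m and z of cap_b in the frame of cap_holder between 0 and 0.01 m and angle between each of cap_b, cap_a's own z axis and vertical below 0.12 rad and z of cap_a in the frame of cap_holder between 0.017 and 0.027 m)) and horizontal distance between tin and tin_holder below 0.012 m and z of tin in the frame of tin_holder between 0.005 and 0.015 m and angle between each of tin, rotor_key's own z axis and vertical below 0.12 rad and x of rotor_key in the frame of key_holder between -0.01 and 0.01 m and y of rotor_key in the frame of key_holder between -0.01 and 0.01 m and z of rotor_key in the frame of key_holder between 0.012 and 0.02 m and angle between the y axis of rotor_key and the y axis of key_holder, either way round below 0.15 rad and linear speed of each of cap_a, cap_b, tin, rotor_key below 0.02 m/s and angular speed of each of cap_a, cap_b, tin, rotor_key below 0.2 rad/s); the robot touches nothing.
It fails at once if the porcelain dish was moved more than 30 mm or tipped (distance of spouted_dish from where it was at the start of the episode above 0.03 m or angle between spouted_dish's own z axis and vertical above 0.5 rad).
It fails at once if the glass jar was moved more than 30 mm or tipped (distance of glass_jar from where it was at the start of the episode above 0.03 m or angle between glass_jar's own z axis and vertical above 0.5 rad).
It fails at once if the screwdriver was moved more than 30 mm or tipped (distance of driver from where it was at the start of the episode above 0.03 m or angle between driver's own z axis and vertical above 0.5 rad).
It also fails if it takes over 112 s, if anything falls off the work surface, if the arm or the gripper's body presses on something with over 40 N, if the wrist force passes 120 N, or if a joint passes its speed limit or range.

## Working session

There is one attempt and no reset: what is moved stays moved. The work goes in short steps, Python scripts to look and compute and a tool call to move; the robot and the scene stay as the last step left them, time stands still between calls to the robot, and variables do not carry over. Pictures are saved under pics/ and viewed, at most 14 in all, crops included, and the job is handed in when it is done.

Besides the shell and the picture viewer there is one more tool, called in YAML: its name, and indented under it one key for each argument. drive_tool: Moves the arm, as the interface text tells. Its arguments: {"type":"object","properties":{"commands":{"type":"array"},"squeeze":{"type":"number"}},"required":["commands"]}

```bash
mkdir -p pics; cat > h.py <<'E'
import numpy as np, cv2
from plant import bot, imaging
def cam(n,save=None):
    c=imaging.camera(n); 
    if save: cv2.imwrite('pics/'+save,cv2.cvtColor(c['img'],cv2.COLOR_RGB2BGR))
    c['f']=c['img'].shape[0]/2/np.tan(np.radians(c['fov_y'])/2)
    c['R']=cv2.Rodrigues(np.array(c['rvec'],float))[0]; c['t']=np.array(c['tvec'],float).ravel()
    return c
def cloud(c):
    v,u=np.mgrid[:c['img'].shape[0],:c['img'].shape[1]]; z=c['z_map'].astype(float)
    P=np.stack([(u-c['cx'])/c['f']*z,(v-c['cy'])/c['f']*z,z],-1)
    W=(P-c['t'])@c['R']; W[z==0]=np.nan; return W
E
python3 - <<'E'
from h import *
s=bot.read_state(); print(s['time'],s['tcp_pos'],np.round(s['eef_rot'],3))
for n in('top','side'):
    c=cam(n,n+'0.png'); W=cloud(c); np.save(n+'0.npy',W); print(n,c['fov_y'],c['cx'],c['cy'],-c['R'].T@c['t'],c['R'].round(2).tolist())
    for v in range(60,420,90): print([tuple(W[v,u].round(3)) for u in range(50,560,150)])
E
```

```text
0.0 [0.17611678 0.59927461 0.23050448] [[-0.959  0.282 -0.   ]
 [ 0.282  0.959 -0.001]
 [-0.    -0.001 -1.   ]]
top 44.79778169668131 275.8682917689112 209.30315685665227 [ 0.47469949 -0.09009128  1.1553577 ] [[0.0, -1.0, 0.01], [-1.0, -0.0, -0.06], [0.06, -0.01, -1.0]]
[(np.float64(0.769), np.float64(0.269), np.float64(0.336)), (np.float64(0.892), np.float64(0.072), np.float64(-0.0)), (np.float64(0.841), np.float64(-0.252), np.float64(0.146)), (np.float64(0.758), np.float64(-0.449), np.float64(0.379))]
[(np.float64(0.621), np.float64(0.265), np.float64(0.336)), (np.float64(0.679), np.float64(0.067), np.float64(0.017)), (np.float64(0.683), np.float64(-0.273), np.float64(0.001)), (np.float64(0.617), np.float64(-0.449), np.float64(0.371))]
[(np.float64(0.476), np.float64(0.299), np.float64(0.247)), (np.float64(0.477), np.float64(0.067), np.float64(0.001)), (np.float64(0.478), np.float64(-0.272), np.float64(0.003)), (np.float64(0.477), np.float64(-0.449), np.float64(0.364))]
[(np.float64(0.123), np.float64(0.775), np.float64(-0.89)), (np.float64(0.139), np.float64(0.172), np.float64(-0.
[... 539 characters left out ...]
(0.687), np.float64(0.274), np.float64(0.337)), (np.float64(0.866), np.float64(-0.239), np.float64(0.0)), (np.float64(0.526), np.float64(-0.46), np.float64(-0.016)), (np.float64(0.178), np.float64(-0.429), np.float64(0.109))]
[(np.float64(0.561), np.float64(0.382), np.float64(0.338)), (np.float64(0.485), np.float64(0.26), np.float64(0.27)), (np.float64(0.394), np.float64(-0.082), np.float64(0.024)), (np.float64(0.097), np.float64(-0.46), np.float64(-0.157))]
[(np.float64(0.499), np.float64(0.443), np.float64(0.316)), (np.float64(0.457), np.float64(0.313), np.float64(0.181)), (np.float64(0.4), np.float64(-0.318), np.float64(-0.576)), (np.float64(0.104), np.float64(-0.013), np.float64(0.011))]
```

View pics/top0.png

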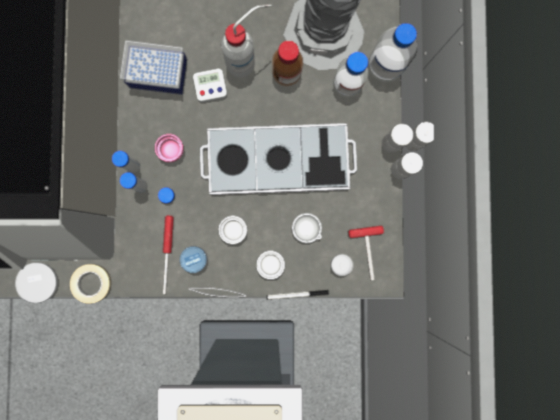

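View pics/side0.png

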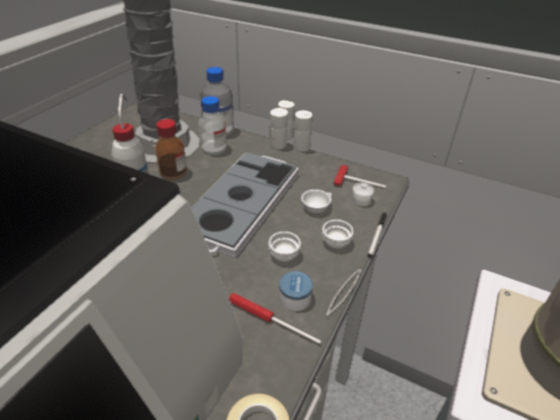

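The top view shows the caps at (233,230) and (270,265), the tin at (193,260), the key handle at (366,231) with its tip at (372,279), the dish at (307,228) and the jar at (342,265). In the tray (row ~158) the cap hole is one of two round openings at (233,160) and (279,158). The T recess is at (325,160) with its bar end toward the robot. Next I'll take precise measurements from depth.

```bash
python3 - <<'E'
from h import *
W=np.load('top0.npy'); img=cv2.imread('pics/top0.png')
def pts(cu,cv,r,lo,hi):
    v,u=np.mgrid[:420,:560]; m=((u-cu)**2+(v-cv)**2<r*r)&(W[...,2]>lo)&(W[...,2]<hi); return W[m]
for n,cu,cv,lo,hi in(('cap1',233,230,.02,.045),('cap2',270,265,.02,.045),('tin',193,260,.025,.06),('dish',307,228,.015,.045),('jar',342,265,.01,.06)):
    p=pts(cu,cv,20,lo,hi); c,r=cv2.minEnclosingCircle(p[:,:2].astype(np.float32)); print(n,len(p),np.round(c,4),round(r,4),np.percentile(p[:,2],[5,50,95]).round(4))
# tray
for n,cu,cv in(('holeL',233,160),('holeM',279,158)):
    p=pts(cu,cv,30,-.1,.5)
    print(n,'depth centre',W[cv,cu].round(4)); 
    h=p[p[:,2]<.02]; h=h[np.linalg.norm(h[:,:2]-W[cv,cu,:2],axis=1)<.045]
    c,r=cv2.minEnclosingCircle(h[:,:2].astype(np.float32)); print(c,r,h[:,:2].mean(0),len(h))
reg=np.s_[120:198,200:355]
P=W[reg].reshape(-1,3); T=P[(P[:,2]>.024)&(P[:,2]<.034)]; r=cv2.minAreaRect(T[:,:2].astype(np.float32)); print('inserts',r,np.median(T[:,2]))
# T recess
m=np.zeros((420,560),bool); m[122:195,300:350]=1; m&=(W[...,2]>.012)&(W[...,2]<.0245)
for v in range(124,195,5): print(v,' '.join('%3d'%(1000*W[v,u,2]) if np.isfinite(W[v,u,2]) else ' --' for u in range(298,356,3)),W[v,325,:2].round(3))
# key
p=pts(366,231,26,.006,.03); r=cv2.minAreaRect(p[:,:2].astype(np.float32)); print('bar',r)
hs=cv2.cvtColor(img,cv2.COLOR_BGR2HSV); v,u=np.mgrid[:420,:560]
m=((hs[...,0]<8)|(hs[...,0]>172))&(hs[...,1]>150)&(abs(u-366)<25)&(abs(v-231)<15); r=cv2.minAreaRect(W[m][:,:2].astype(np.float32)); print('bar red',r)
for a in((372,279),(370,262),(368,245),(366,231)): print(W[a[1],a[0]].round(4))
print('heights')
H=np.full((30,30),0.)
for n in('top','side'):
    Q=np.load(n+'0.npy').reshape(-1,3); Q=Q[np.isfinite(Q).all(1)]
    i=((Q[:,0]-.0)/.04).astype(int); j=((Q[:,1]+.5)/.04).astype(int); k=(i>=0)&(i<30)&(j>=0)&(j<30)
    np.maximum.at(H,(i[k],j[k]),Q[k,2])
print('cols y from -.48 step .04');
for i in range(30): print('x%.2f'%(i*.04+.02),' '.join('%3d'%(100*h) for h in H[i]))
cv2.imwrite('pics/crop1.png',cv2.resize(img[110:300,150:400],None,fx=3.1,fy=3.1,interpolation=cv2.INTER_CUBIC))
E
```

```text
cap1 300 [ 0.4999 -0.0071] 0.0312 [0.0209 0.0307 0.0396]
cap2 293 [ 0.4235 -0.09  ] 0.0313 [0.0205 0.0294 0.0397]
tin 560 [0.435  0.0787] 0.0291 [0.0375 0.041  0.0444]
dish 292 [ 0.502  -0.1729] 0.0348 [0.0156 0.0262 0.0319]
jar 381 [ 0.4231 -0.2475] 0.0241 [0.0325 0.0363 0.0482]
holeL depth centre [ 0.657  -0.0068  0.0143]
(0.6570082902908325, -0.0049568056128919125) 0.03473819047212601 [ 0.65708886 -0.00464275] 718
holeM depth centre [ 0.6635 -0.1107  0.0053]
(0.6617586612701416, -0.10758569091558456) 0.027042331174016 [ 0.66251681 -0.10758084] 449
inserts ((0.6593658328056335, -0.10832993686199188), (0.14764618873596191, 0.31444987654685974), 2.3185198307037354) 0.029108945615177836
124   0   4   1   2   5   0   3   4   0   0  22  21  25  27  19  22  23   3   0   2 [ 0.744 -0.217]
129  30  27  29  --  29  28  30  20  18  16  30  29  28  29  33  27  23   1   0   5 [ 0.728 -0.215]
134  28  31  28  30  30  31  33  --  21  25  28  28  31  26  28  31  26   1   0   0 [ 0.715 -0.214]
139  30  27  32  25  30  28  30  18  20  26  28  26  30  26  31  30  22   2   0   4 [ 0.703 -0.213]
144  
[... 4535 characters left out ...]
 0   0   0   0   0   0  14   0   0   3   0   0   0   0   0   0   0   0
x1.02   0  31  30   0   0   1   0  19   5   1   0   0   0   0   0   0   0   0   6   0   0   3   0   0   0   0   0   0   0   0
x1.06   1  30   0   0   0   0   0   0   0   0   0   0   0   0   0   0   0   0   0   0   0   0   0   0   0   0   0   0   0   0
x1.10   1   2   0   0   0   0   0   0   0   0   0   0   0   0   0   0   0   0   0   0   0   0   0   0   0   0   0   0   0   0
x1.14   0   0   0  29  29  29  29  29  29  29  29  29  29  28  19   0   0   0   0   0   0   0   0   0   0   0   0   0   0   0
x1.18   0   0  28  29  29  29  29  29  29  29  29  29  29   0   0   0   0   0   0   0   0   0   0   0   0   0   0   0   0   0
```

View pics/crop1.png

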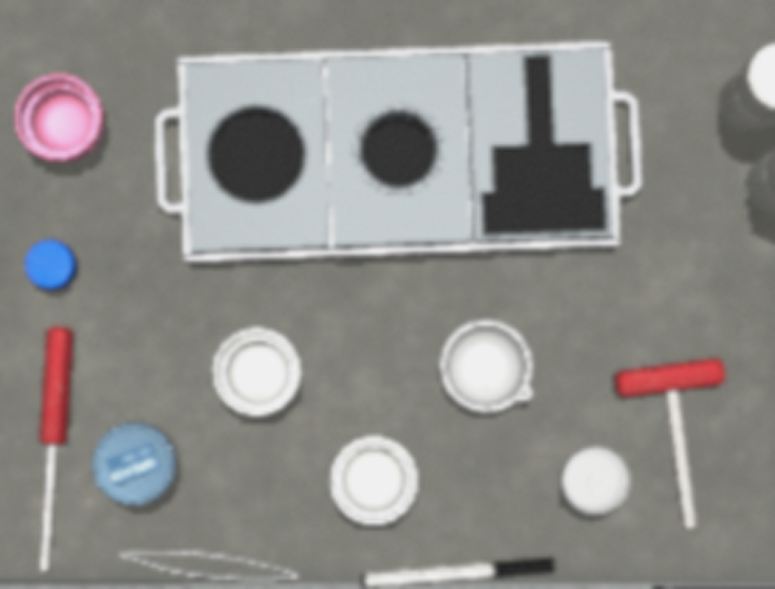

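The crop confirms the layout: well centre at crop (256,154), cap hole at (398,149), slot top at (538,55), and bar pocket bottom centre at (543,233). The dish is the one with the lip at (486,366). Next I'll refine the holder centres by ray/plane intersection and start lifting clear of the cabinet.

```bash
python3 - <<'E'
from h import *
c=cam('top')
def ray(u,v,z):
    C=-c['R'].T@c['t']; d=c['R'].T@np.array([(u-c['cx'])/c['f'],(v-c['cy'])/c['f'],1]); return (C+d*(z-C[2])/d[2])[:2].round(4)
k=lambda x,y,z: ray((x+.5)/3.1+150-.5,(y+.5)/3.1+110-.5,z)
print('well',k(256,154,.028),'hole',k(398,149,.028))
print('slot top',k(538,55,.028),'bar bottom',k(543.5,233,.028),'insert corners',[k(x,y,.028).tolist() for x,y in((471,55),(610,51),(615,238),(478,240),(186,62),(192,250))])
print('pocket L/R',k(482,212,.028),k(606,210,.028),'fing',k(494,168,.028),k(591,165,.028))
print('cap1 outer',k(257,372,.036),'cap2',k(374,480,.036),'tin',k(134,465,.041))
print('bar',k(617,384,.012),k(723,373,.012),'tip',k(689,525,.008),'neck',k(673,393,.008))
print(c['img'].shape)
E
```

```text
well [ 0.6563 -0.0061] hole [ 0.6604 -0.1082]
slot top [ 0.7293 -0.2094] bar bottom [ 0.5999 -0.2128] insert corners [[0.7291, -0.1609], [0.7325, -0.2615], [0.5965, -0.2642], [0.5947, -0.1657], [0.723, 0.0448], [0.5869, 0.0391]]
pocket L/R [ 0.615  -0.1686] [ 0.6167 -0.2579] fing [ 0.6468 -0.1773] [ 0.6493 -0.2473]
cap1 outer [ 0.4995 -0.0086] cap2 [ 0.4236 -0.0916] tin [0.434  0.0767]
bar [ 0.492  -0.2674] [ 0.5001 -0.3445] tip [ 0.3903 -0.3195] neck [ 0.4856 -0.3088]
(420, 560, 3)
```

drive_tool:
  commands:
    - [0, 0, -4.5, 0, 0]
    - [0, 0, -4.5, 0, 0]
    - [0, 0, -4.5, 0.1428, 0]
    - [0, 0, -4.5, 0.1428, 0]
    - [0, 0, -1, 0.1428, 0]
    - [0, 0, 0, 0.1428, 0]
    - [0, 0, 0, 0.1428, 0]
    - [0, 0, 0, 0.1428, 0]
    - [0, 0, 0, 0.1428, 0]
    - [0, 0, 0, 0.1428, 0]
    - [0, 0, 0, 0.1428, 0]
    - [0, 0, 0, 0, 0]

```text
time: 1.35
tcp_pos: [0.1761, 0.5996, 0.421]
eef_rot: [[0.002, 1.0, -0.0], [1.0, -0.002, -0.0], [-0.0, 0.0, -1.0]]
contact_force: [0.8, -0.9, 0.1]
opening: 0.0856
gripper_force: 0.0
```

drive_tool:
  commands:
    - [-3, 1.6, 0, 0, 0]
    - [-4.2, 2.3, 0, 0, 0]
    - [-4.2, 2.3, 0, 0, 0]
    - [-4.2, 2.3, 0, 0, 0]
    - [-4.2, 2.3, 0, 0, 0]
    - [-4.2, 2.3, 0, 0, 0]
    - [-4.2, 2.3, 0, 0, 0]
    - [-4.2, 2.3, 0, 0, 0]
    - [-4.2, 2.3, 0, 0, 0]
    - [-4.2, 2.3, 0, 0, 0]
    - [-4.2, 2.3, 0, 0, 0]
    - [-4.2, 2.3, 0, 0, 0]

```text
time: 2.55
tcp_pos: [0.4455, 0.1055, 0.4215]
eef_rot: [[-0.005, 1.0, 0.0], [1.0, 0.005, 0.001], [0.001, 0.0, -1.0]]
contact_force: [1.4, 1.7, -1.0]
opening: 0.0852
gripper_force: 0.0
```

drive_tool:
  commands:
    - [-4, 1.9, 0, 0, 0]
    - [-4, 1.9, 2, 0, 0]
    - [-3.54, 1.67, 3, 0, 0]
    - [0, 0, 5, 0, 0]
    - [0, 0, 5, 0, 0]
    - [0, 0, 5, 0, 0]
    - [0, 0, 5, 0, 0]
    - [0, 0, 4.5, 0, 0]
    - [0, 0, 3.5, 0, 0]
    - [0, 0, 2, 0, 0]
    - [0, 0, 0, 0, 0]
    - [0, 0, 0, 0, 0]

```text
time: 3.75
tcp_pos: [0.5, -0.0079, 0.0719]
eef_rot: [[-0.002, 1.0, 0.0], [1.0, 0.002, -0.0], [-0.0, 0.0, -1.0]]
contact_force: [-0.0, 0.5, 0.5]
opening: 0.0856
gripper_force: 0.0
```

```bash
python3 - <<'E'
from h import *
c=cam('side'); im=cv2.cvtColor(c['img'],cv2.COLOR_RGB2BGR); cv2.imwrite('pics/s1.png',cv2.resize(im[130:330,180:420],None,fx=3,fy=3)); print(bot.read_state()['tcp_pos'])
E
```

```text
[ 0.50056417 -0.00779452  0.07248949]
```

View pics/s1.png

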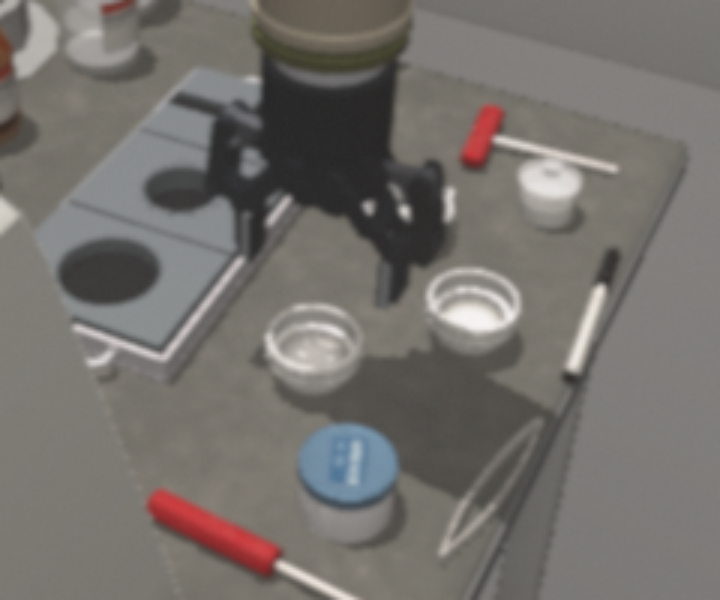

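The open fingers straddle cap_1 (crop 315,345) well above it, with the second cap at (473,310). Descending and closing.

drive_tool:
  commands:
    - [0, 0, 3, 0, 0]
    - [0, 0, 2, 0, 0]
    - [0, 0, 0.6, 0, 0]
    - [0, 0, 0, 0, 0]
    - [0, 0, 0, 0, 0.4]
    - [0, 0, 0, 0, 0.4]
    - [0, 0, 0, 0, 0.4]
    - [0, 0, 0, 0, 0.4]
    - [0, 0, 0, 0, 0.4]
  squeeze: 30

```text
time: 4.7
tcp_pos: [0.5008, -0.0076, 0.0169]
eef_rot: [[0.0, 1.0, 0.002], [1.0, -0.0, 0.001], [0.001, 0.002, -1.0]]
contact_force: [-4.3, 1.0, 11.2]
opening: 0.0612
gripper_force: 30.2
```

drive_tool:
  commands:
    - [0, 0, -2, 0, 0.4]
    - [0, 0, -4, 0, 0.4]
    - [0, 0, -3, 0, 0.4]
    - [-2.5, 4, 0, 0, 0.4]
    - [-2.5, 4, 0, 0, 0.4]
    - [-2.5, 4, 0, 0, 0.4]
    - [-2.5, 4, 0, 0, 0.4]
    - [0, 0, 0, 0, 0.4]
    - [0, 0, 0, 0, 0.4]

```text
time: 5.6
tcp_pos: [0.6599, -0.109, 0.1053]
eef_rot: [[0.001, 1.0, -0.0], [1.0, -0.001, -0.001], [-0.001, -0.0, -1.0]]
contact_force: [-0.5, 1.2, 0.0]
opening: 0.0615
gripper_force: 33.5
```

```bash
cat > held.py <<'E'
from h import *
import sys
# rim circle of held thing from the top view, z band
c=cam('top'); W=cloud(c); s=bot.read_state(); p=s['tcp_pos']; print('tcp',p.round(4),s['opening'],s['contact_force'].round(1) if hasattr(s['contact_force'],'round') else s['contact_force'])
im=cv2.cvtColor(c['img'],cv2.COLOR_RGB2BGR)
q=c['R']@np.array(p)+c['t']; u,v=q[0]/q[2]*c['f']+c['cx'],q[1]/q[2]*c['f']+c['cy']; print(u,v)
u,v=int(u),int(v)
a=cv2.resize(im[max(v-60,0):v+60,max(u-60,0):u+60],(400,400))
d=cam('side'); im=cv2.cvtColor(d['img'],cv2.COLOR_RGB2BGR); q=d['R']@np.array(p)+d['t']; u,v=int(q[0]/q[2]*d['f']+d['cx']),int(q[1]/q[2]*d['f']+d['cy']); print(u,v)
b=cv2.resize(im[max(v-60,0):v+60,max(u-60,0):u+60],(400,400))
cv2.imwrite('pics/'+sys.argv[1],np.hstack([a,b]))
E
python3 held.py h1.png
```

```text
tcp [ 0.6595 -0.1078  0.1056] 0.0612439211640054 [-1.1 -0.1  0.3]
278.46792511712914 152.0348919825907
240 162
```

View pics/h1.png

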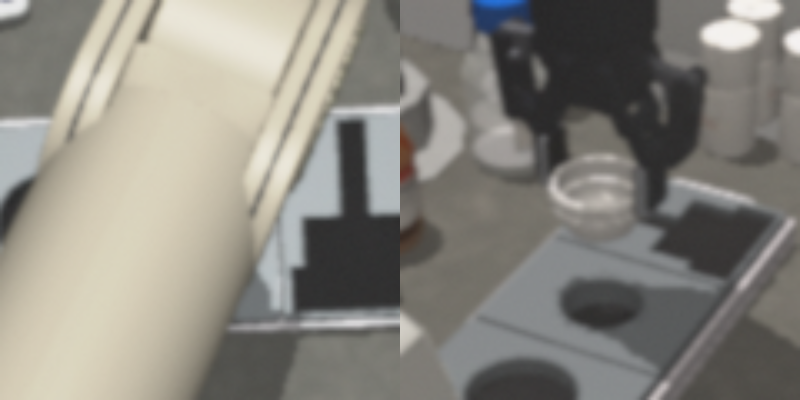

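The cap is held level between the fingers (side crop 597,195), above the cap hole (600,300). Lowering.

drive_tool:
  commands:
    - [0, 0.08, 3, 0, 0.4]
    - [0, 0, 2, 0, 0.4]
    - [0, 0, 1, 0, 0.4]
    - [0, 0, 0.7, 0, 0.4]
    - [0, 0, 0.6, 0, 0.4]
    - [0, 0, 0.3, 0, 0.4]
    - [0, 0, 0.2, 0, 0.4]
    - [0, 0, 0, 0, 0.4]
    - [0, 0, 0, 0, 0.4]

```text
time: 6.6
tcp_pos: [0.6608, -0.1079, 0.0277]
eef_rot: [[0.0, 1.0, 0.001], [1.0, -0.0, 0.0], [0.0, 0.001, -1.0]]
contact_force: [0.0, -0.5, -1.3]
opening: 0.0612
gripper_force: 33.5
```

drive_tool:
  commands:
    - [0, 0, 0.2, 0, 0.4]
    - [0, 0, 0, 0, 0.4]
    - [0, 0, 0, 0, 0.2]
    - [0, 0, 0, 0, 0]
    - [0, 0, 0, 0, 0]
    - [0, 0, -1, 0, 0]
    - [0, 0, -4, 0, 0]
    - [0, 0, -4, 0, 0]
    - [1, -5, 0, 0, 0]
    - [1, -5, 0, 0, 0]
    - [0, -5, 0, 0, 0]
    - [0, -4, 0, 0, 0]

```text
time: 7.8
tcp_pos: [0.47, -0.088, 0.1149]
eef_rot: [[-0.0, 1.0, -0.001], [1.0, 0.0, 0.001], [0.001, -0.001, -1.0]]
contact_force: [-0.3, -0.6, 1.8]
opening: 0.0855
gripper_force: 0.0
```

```bash
cat > chk.py <<'E'
from h import *
c=cam('top'); W=cloud(c); np.save('chk.npy',W); s=bot.read_state(); print('tcp',s['tcp_pos'],s['time'])
v,u=np.mgrid[:420,:560]
def circ(n,x,y,lo,hi,r=.05):
    m=(np.hypot(W[...,0]-x,W[...,1]-y)<r)&(W[...,2]>lo)&(W[...,2]<hi); p=W[m]
    if len(p)<20: print(n,'few',len(p)); return
    q,rr=cv2.minEnclosingCircle(p[:,:2].astype(np.float32)); print(n,len(p),np.round(q,4),round(rr,4),np.percentile(p[:,2],[5,50,95]).round(4))
circ('seated',.6608,-.108,.034,.053); circ('nest',.6608,-.108,.053,.075); circ('cap2',.4235,-.0905,.02,.045,.045); circ('tin',.4345,.0775,.025,.06)
circ('tinwell',.6565,-.0055,.045,.07)
cv2.imwrite('pics/top_last.png',cv2.cvtColor(c['img'],cv2.COLOR_RGB2BGR))
E
python3 chk.py
```

```text
tcp [ 0.4640104  -0.08887113  0.11391717] 7.85
seated 207 [ 0.6617 -0.1088] 0.0455 [0.0343 0.0445 0.0489]
nest few 0
cap2 few 0
tin 558 [0.4347 0.0785] 0.0291 [0.0375 0.0408 0.0449]
tinwell few 0
```

drive_tool:
  commands:
    - [-0.2, -4, 0, 0, 0]
    - [0, 0, 3, 0, 0]
    - [0, 0, 2, 0, 0]
    - [0, 0, 0, 0, 0]
    - [0, 0, 0, 0, 0]

```text
time: 8.35
tcp_pos: [0.4326, -0.0906, 0.0659]
eef_rot: [[0.001, 1.0, -0.001], [1.0, -0.001, -0.001], [-0.001, -0.001, -1.0]]
contact_force: [0.5, -1.0, -1.0]
opening: 0.0853
gripper_force: 0.0
```

drive_tool:
  commands:
    - [0, -0.9, 0, 0, 0]
    - [0, 0, 2.5, 0, 0]
    - [0, 0, 2, 0, 0]
    - [0, 0, 0.4, 0, 0]
    - [0, 0, 0, 0, 0]
    - [0, 0, 0, 0, 0.4]
    - [0, 0, 0, 0, 0.4]
    - [0, 0, 0, 0, 0.4]
    - [0, 0, 0, 0, 0.4]
    - [0, 0, 0, 0, 0.4]

```text
time: 9.35
tcp_pos: [0.4244, -0.0902, 0.0175]
eef_rot: [[0.0, 1.0, 0.002], [1.0, -0.0, 0.001], [0.001, 0.002, -1.0]]
contact_force: [-3.0, -1.0, 9.2]
opening: 0.0618
gripper_force: 30.6
```

drive_tool:
  commands:
    - [0, 0, -2, 0, 0.4]
    - [0, 0, -4, 0, 0.4]
    - [0, 0, -4, 0, 0.4]
    - [-0.3, 4.7, 0, 0, 0.4]
    - [-0.3, 4.7, 0, 0, 0.4]
    - [-0.3, 4.7, 0, 0, 0.4]
    - [-0.3, 4.7, 0, 0, 0.4]
    - [-0.5, 4.8, 0, 0, 0.4]
    - [0, 0, 0, 0, 0.4]
    - [0, 0, 0, 0, 0.4]

```text
time: 10.35
tcp_pos: [0.6403, -0.1072, 0.1162]
eef_rot: [[0.004, 1.0, -0.005], [1.0, -0.004, -0.0], [-0.0, -0.005, -1.0]]
contact_force: [0.0, -0.0, -0.1]
opening: 0.0608
gripper_force: 34.2
```

```bash
python3 held.py h2.png
```

```text
tcp [ 0.6396 -0.1071  0.1167] 0.06120336966552776 [-1.1 -0.2 -0.4]
278.1832173974856 160.71103340011356
247 160
```

View pics/h2.png

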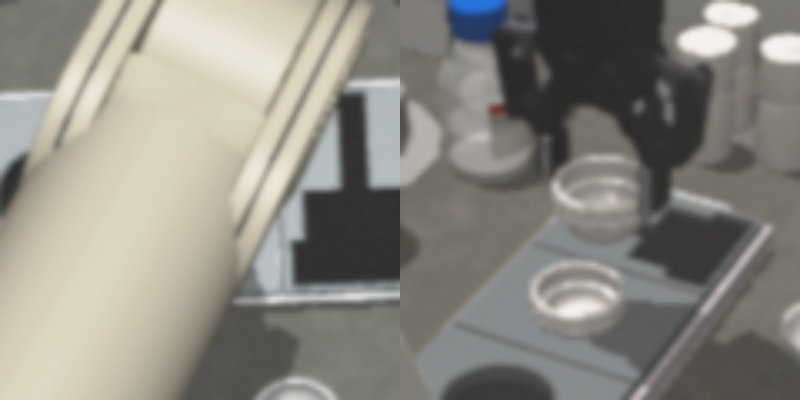

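Cap 1 sits level in the hole (side crop 577,298) and cap 2 is held level at (600,195). The move fell 21 mm short in x, so I'll correct that and lower.

drive_tool:
  commands:
    - [-0.07, 1.1, 0, 0, 0.4]
    - [0, 1.0, 0, 0, 0.4]
    - [0, 0, 0, 0, 0.4]
    - [0, 0, 2.5, 0, 0.4]
    - [0, 0, 2, 0, 0.4]
    - [0, 0, 1, 0, 0.4]
    - [0, 0, 0.6, 0, 0.4]
    - [0, 0, 0.5, 0, 0.4]
    - [0, 0, 0.3, 0, 0.4]
    - [0, 0, 0, 0, 0.4]
    - [0, 0, 0, 0, 0.4]

```text
time: 11.55
tcp_pos: [0.6611, -0.1072, 0.0478]
eef_rot: [[0.003, 1.0, -0.003], [1.0, -0.003, 0.002], [0.002, -0.003, -1.0]]
contact_force: [-0.5, 0.4, -0.3]
opening: 0.0612
gripper_force: 34.3
```

drive_tool:
  commands:
    - [-0.05, 0, 0.2, 0, 0.4]
    - [0, 0, 0.2, 0, 0.4]
    - [0, 0, 0, 0, 0.4]
    - [0, 0, 0, 0, 0.4]

```text
time: 11.95
tcp_pos: [0.6611, -0.1078, 0.0437]
eef_rot: [[0.003, 1.0, -0.003], [1.0, -0.003, 0.002], [0.002, -0.003, -1.0]]
contact_force: [-1.2, 0.1, 4.3]
opening: 0.0607
gripper_force: 34.7
```

drive_tool:
  commands:
    - [0, 0, 0, 0, 0.2]
    - [0, 0, 0, 0, 0]
    - [0, 0, 0, 0, 0]
    - [0, 0, -1, 0, 0]
    - [0, 0, -4, 0, 0]
    - [0, 0, -2, 0, 0]
    - [3.5, -3.3, 0, 0, 0]
    - [3.5, -3.3, 0, 0, 0]
    - [3.5, -3.3, 0, 0, 0]
    - [3.5, -3.3, 0, 0, 0]
    - [2.3, -3.3, 0, 0, 0]
    - [2.3, -3.3, 0, 0, 0]

```text
time: 13.15
tcp_pos: [0.4625, 0.0799, 0.1144]
eef_rot: [[0.003, 1.0, -0.004], [1.0, -0.003, 0.002], [0.002, -0.004, -1.0]]
contact_force: [0.5, -0.0, 2.1]
opening: 0.0852
gripper_force: 0.0
```

```bash
python3 chk.py; python3 - <<'E'
import cv2
i=cv2.imread('pics/top_last.png'); cv2.imwrite('pics/crop2.png',cv2.resize(i[110:300,150:400],None,fx=2,fy=2,interpolation=cv2.INTER_CUBIC))
E
```

```text
tcp [0.45758497 0.08497242 0.113546  ] 13.2
seated 378 [ 0.6601 -0.1089] 0.0494 [0.0343 0.0418 0.0513]
nest 175 [ 0.6602 -0.1077] 0.0313 [0.0553 0.0624 0.0668]
cap2 few 0
tin 278 [0.4344 0.0743] 0.0279 [0.0374 0.0411 0.045 ]
tinwell few 0
```

View pics/crop2.png

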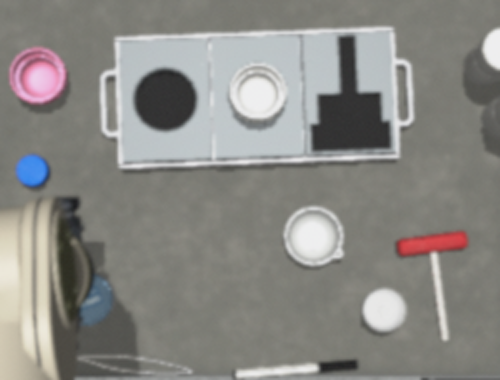

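The stack is nested and centred at (258,93), rim height 0.062 as expected. Now the tin.

drive_tool:
  commands:
    - [-0.7, -2.3, 0, 0, 0]
    - [0, 0, 2, 0, 0]
    - [0, 0, 1.5, 0, 0]
    - [0, 0, 0, 0, 0]
    - [0, 0, 0, 0, 0]

```text
time: 13.7
tcp_pos: [0.4408, 0.0715, 0.08]
eef_rot: [[0.004, 1.0, -0.004], [1.0, -0.004, 0.001], [0.001, -0.004, -1.0]]
contact_force: [-1.3, -0.1, 0.2]
opening: 0.0854
gripper_force: 0.0
```

drive_tool:
  commands:
    - [0.65, -0.63, 0, 0, 0]
    - [0, 0, 2.5, 0, 0]
    - [0, 0, 2, 0, 0]
    - [0, 0, 1.2, 0, 0]
    - [0, 0, 0, 0, 0]
    - [0, 0, 0, 0, 0.45]
    - [0, 0, 0, 0, 0.45]
    - [0, 0, 0, 0, 0.45]
    - [0, 0, 0, 0, 0.45]
    - [0, 0, 0, 0, 0.45]
  squeeze: 45

```text
time: 14.7
tcp_pos: [0.4348, 0.0789, 0.024]
eef_rot: [[0.003, 1.0, -0.003], [1.0, -0.003, 0.003], [0.003, -0.003, -1.0]]
contact_force: [-6.1, -2.2, 18.2]
opening: 0.0547
gripper_force: 43.9
```

drive_tool:
  commands:
    - [0, 0, -2, 0, 0.45]
    - [0, 0, -4, 0, 0.45]
    - [0, 0, -4, 0, 0.45]
    - [-1.6, 4, 0, 0, 0.45]
    - [-1.6, 4, 0, 0, 0.45]
    - [-1.6, 4, 0, 0, 0.45]
    - [-1.6, 4, 0, 0, 0.45]
    - [-1.0, 3.1, 0, 0, 0.45]
    - [-1.0, 3.1, 0, 0, 0.45]
    - [0, 0, 0, 0, 0.45]
    - [0, 0, 0, 0, 0.45]

```text
time: 15.8
tcp_pos: [0.6264, 0.0033, 0.1217]
eef_rot: [[0.009, 1.0, -0.013], [1.0, -0.009, 0.0], [-0.0, -0.013, -1.0]]
contact_force: [-0.1, -1.3, -1.6]
opening: 0.0544
gripper_force: 48.6
```

```bash
python3 held.py h3.png
```

```text
tcp [0.6259 0.004  0.1217] 0.05464794363296164 [ 0.2  0.2 -1.1]
223.80470768841383 166.7437872167175
224 188
```

View pics/h3.png

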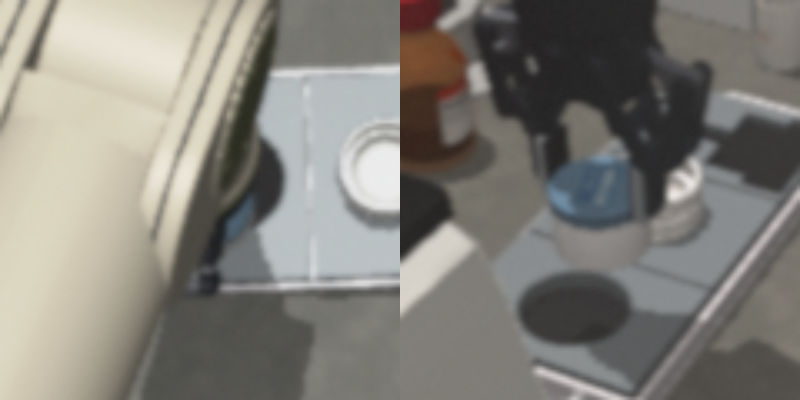

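The tin is held upright (side crop 600,210), with its well at (575,305). I'll correct xy and lower.

drive_tool:
  commands:
    - [-0.5, 1.6, 0, 0, 0.45]
    - [-0.5, 1.5, 0, 0, 0.45]
    - [0, 0, 0, 0, 0.45]
    - [0, 0, 3, 0, 0.45]
    - [0, 0, 2, 0, 0.45]
    - [0, 0, 1, 0, 0.45]
    - [0, 0, 0.8, 0, 0.45]
    - [0, 0, 0.6, 0, 0.45]
    - [0, 0, 0.3, 0, 0.45]
    - [0, 0, 0, 0, 0.45]
    - [0, 0, 0, 0, 0.45]

```text
time: 17.0
tcp_pos: [0.6565, -0.0064, 0.0445]
eef_rot: [[0.008, 1.0, -0.012], [1.0, -0.008, 0.001], [0.001, -0.012, -1.0]]
contact_force: [0.2, -1.8, -0.8]
opening: 0.0545
gripper_force: 48.6
```

drive_tool:
  commands:
    - [0, 0, 0.3, 0, 0.45]
    - [0, 0, 0.2, 0, 0.45]
    - [0, 0, 0, 0, 0.45]
    - [0, 0, 0, 0, 0.45]

```text
time: 17.4
tcp_pos: [0.6561, -0.0063, 0.0389]
eef_rot: [[0.008, 1.0, -0.013], [1.0, -0.008, 0.001], [0.001, -0.013, -1.0]]
contact_force: [-0.5, 0.0, -1.0]
opening: 0.0542
gripper_force: 48.6
```

drive_tool:
  commands:
    - [0, 0, 0.1, 0, 0.45]
    - [0, 0, 0, 0, 0.2]
    - [0, 0, 0, 0, 0]
    - [0, 0, 0, 0, 0]
    - [0, 0, -1, 0, 0]
    - [0, 0, -4, 0, 0]
    - [0, 0, -4, 0, 0]
    - [-3.8, -2.2, 0, 0, 0]
    - [-3.8, -2.2, 0, 0, 0]
    - [-3.8, -2.2, 0, 0, 0]
    - [-3.8, -2.2, 0, 0, 0]
    - [-3.8, -2.2, 0, 0, 0]

```text
time: 18.6
tcp_pos: [0.5448, -0.1968, 0.1301]
eef_rot: [[0.008, 1.0, -0.012], [1.0, -0.008, 0.001], [0.001, -0.012, -1.0]]
contact_force: [0.7, 0.0, -0.3]
opening: 0.0854
gripper_force: 0.0
```

drive_tool:
  commands:
    - [-3.8, -2.2, 0, 0, 0]
    - [-3.8, -2.2, 0, 0, 0]
    - [-3, -2, 0, 0, 0]
    - [0, 0, 0, 0.1445, 0]
    - [0, 0, 0, 0.1445, 0]
    - [0, 0, 0, 0.1445, 0]
    - [0, 0, 0, 0.1445, 0]
    - [0, 0, 0, 0.1445, 0.3]
    - [0, 0, 0, 0.1445, 0.3]
    - [0, 0, 0, 0.1445, 0.3]
    - [0, 0, 0, 0.1445, 0.3]
    - [0, 0, 0, 0.1445, 0.3]

```text
time: 19.8
tcp_pos: [0.481, -0.3009, 0.1307]
eef_rot: [[0.967, 0.253, -0.012], [0.253, -0.967, 0.001], [-0.012, -0.004, -1.0]]
contact_force: [0.2, -0.8, -0.9]
opening: 0.0599
gripper_force: 0.0
```

```bash
python3 chk.py; python3 - <<'E'
from h import *
s=bot.read_state(); R=np.array(s['eef_rot']); print(R.round(3), np.degrees(np.arctan2(R[1,1],R[0,1])), R.T@(np.array([.4725,-.310,.06])-s['tcp_pos'])*100)
print(s['joint_pos'])
E
```

```text
tcp [ 0.48103909 -0.30082893  0.13055749] 19.85
seated 359 [ 0.6611 -0.1111] 0.0467 [0.0345 0.042  0.0513]
nest 178 [ 0.6598 -0.108 ] 0.0314 [0.0548 0.0621 0.0656]
cap2 few 0
tin few 0
tinwell 555 [ 0.6549 -0.0073] 0.0292 [0.0516 0.0554 0.0588]
[[ 0.97   0.245 -0.012]
 [ 0.245 -0.97   0.001]
 [-0.012 -0.004 -1.   ]] -75.84316097098313 [-0.96869243  0.70817674  7.06498126]
[-0.47652702  0.64209849  1.29926701  1.77696356 -0.64454417  1.25134098
 -0.32544102]
```

drive_tool:
  commands:
    - [-0.97, 0.71, 2, 0, 0.35]
    - [0, 0, 3, 0.065, 0.35]
    - [0, 0, 2, 0.065, 0.35]
    - [0, 0, 0, 0, 0.35]
    - [0, 0, 0, 0, 0.35]

```text
time: 20.35
tcp_pos: [0.4726, -0.3105, 0.061]
eef_rot: [[0.991, 0.135, -0.013], [0.135, -0.991, 0.0], [-0.013, -0.002, -1.0]]
contact_force: [0.4, -0.2, -0.0]
opening: 0.0555
gripper_force: 0.0
```

```bash
python3 held.py h4.png; python3 - <<'E'
from h import *
s=bot.read_state(); R=np.array(s['eef_rot']); print(np.degrees(np.arctan2(R[1,1],R[0,1])), R.T@(np.array([.4725,-.310,.003])-s['tcp_pos'])*100, R[:,2].round(3))
print(s['joint_pos'])
E
```

```text
tcp [ 0.4729 -0.3107  0.0614] 0.0551635844194122 [-0.1  0.2  0.2]
372.41431004088764 242.12209509692244
353 157
-82.30180484808233 [ 0.01643252 -0.06930184  5.85455177] [-0.011  0.    -1.   ]
[-0.40705529  0.72580672  1.22365462  1.83885269 -0.74550356  1.14718744
 -0.35377677]
```

View pics/h4.png

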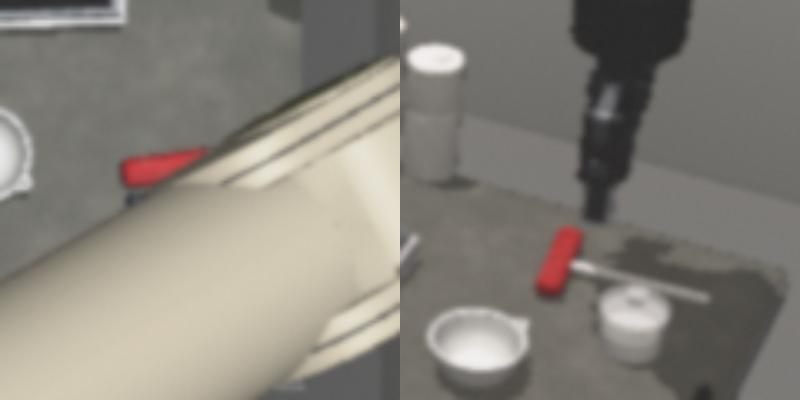

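Open fingers straddle the shaft just behind the red bar (side crop 575,265), clear of the jar at (635,320). Descending.

drive_tool:
  commands:
    - [-0.2, -0.05, 3, 0, 0.35]
    - [0, 0, 2, 0, 0.35]
    - [0, 0, 0.7, 0, 0.35]
    - [0, 0, 0, 0, 0.35]
    - [0, 0, 0, 0, 0.6]
    - [0, 0, 0, 0, 0.8]
    - [0, 0, 0, 0, 1]
    - [0, 0, 0, 0, 1]
    - [0, 0, 0, 0, 1]
    - [0, 0, 0, 0, 1]
  squeeze: 60

```text
time: 21.45
tcp_pos: [0.4701, -0.3099, 0.0039]
eef_rot: [[0.991, 0.132, -0.012], [0.132, -0.991, 0.001], [-0.012, -0.003, -1.0]]
contact_force: [-1.2, 1.9, 6.7]
opening: 0.0044
gripper_force: 59.2
```

drive_tool:
  commands:
    - [0, 0, -1, 0, 1]
    - [0, 0, -3, 0, 1]
    - [0, 0, -4, 0, 1]
    - [0, 0, -4, 0, 1]
    - [0, 0, 0, 0, 1]
    - [0, 0, 0, 0, 1]

```text
time: 22.05
tcp_pos: [0.4715, -0.31, 0.1238]
eef_rot: [[0.991, 0.132, -0.011], [0.132, -0.991, 0.001], [-0.011, -0.002, -1.0]]
contact_force: [-0.6, 0.5, -2.1]
opening: 0.0044
gripper_force: 59.0
```

```bash
python3 held.py h5.png
```

```text
tcp [ 0.4711 -0.3095  0.1228] 0.004547034990215318 [-0.8  0.6 -2.5]
377.9579367253516 243.07269066962584
357 135
```

View pics/h5.png

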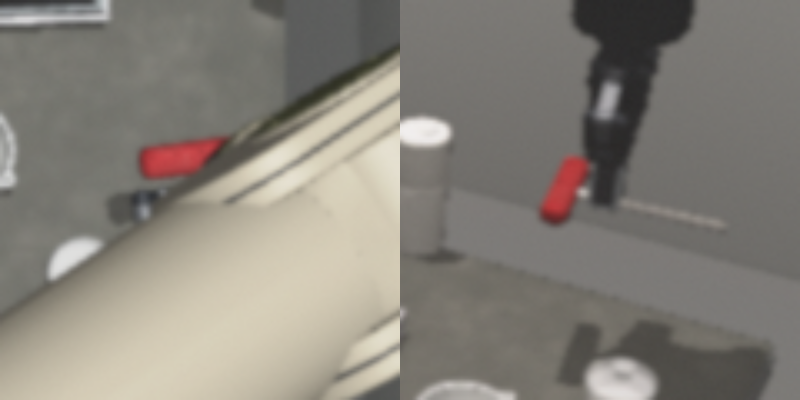

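The key is held level by the shaft just behind the bar (side crop 603,195). I'll move inward, raise it and turn it around.

drive_tool:
  commands:
    - [2.1, -3.4, -2, 0, 1]
    - [2.1, -3.4, -2, 0, 1]
    - [2.2, -3.4, 0, 0, 1]
    - [0, 0, 0, -0.14, 1]
    - [0, 0, 0, -0.14, 1]
    - [0, 0, 0, -0.14, 1]
    - [0, 0, 0, -0.14, 1]
    - [0, 0, 0, -0.14, 1]
    - [0, 0, 0, -0.14, 1]
    - [0, 0, 0, -0.14, 1]
    - [0, 0, 0, -0.14, 1]
    - [0, 0, 0, -0.14, 1]

```text
time: 23.35
tcp_pos: [0.521, -0.2002, 0.1612]
eef_rot: [[0.172, 0.985, -0.015], [0.985, -0.172, 0.001], [-0.002, -0.015, -1.0]]
contact_force: [-0.0, -0.7, -1.4]
opening: 0.0044
gripper_force: 59.1
```

drive_tool:
  commands:
    - [0, 0, 0, -0.14, 1]
    - [0, 0, 0, -0.14, 1]
    - [0, 0, 0, -0.14, 1]
    - [0, 0, 0, -0.14, 1]
    - [0, 0, 0, -0.14, 1]
    - [0, 0, 0, -0.14, 1]
    - [0, 0, 0, -0.14, 1]
    - [0, 0, 0, -0.14, 1]
    - [0, 0, 0, -0.14, 1]
    - [0, 0, 0, -0.14, 1]
    - [0, 0, 0, 0, 1]
    - [0, 0, 0, 0, 1]

```text
time: 24.55
tcp_pos: [0.5212, -0.2004, 0.1617]
eef_rot: [[-0.938, 0.347, -0.014], [0.347, 0.938, 0.001], [0.014, -0.004, -1.0]]
contact_force: [0.1, -0.7, -1.8]
opening: 0.0044
gripper_force: 59.1
```

```bash
cat > g.py <<'E'
from h import *
import sys
T=np.array([float(a) for a in sys.argv[1:4]])
s=bot.read_state(); R=np.array(s['eef_rot']); print(s['tcp_pos'],'phi',np.degrees(np.arctan2(R[1,1],R[0,1])), 'move',R.T@(T-s['tcp_pos'])*100, R[:,2].round(3))
print(s['joint_pos'],s['opening'],s['contact_force'])
E
python3 g.py .64 -.211 .12
```

```text
[ 0.52120485 -0.20043045  0.16166318] phi 69.71608456475883 move [-11.56599912   3.14310417   3.99334356] [-0.014  0.001 -1.   ]
[-0.34158232  0.29381779  0.74323163  1.75230649 -0.20792594  1.19171808
  1.67727007] 0.004405011370238712 [ 0.13445678 -0.68816501 -1.79881906]
```

drive_tool:
  commands:
    - [-3.9, 1.0, 1, 0, 1]
    - [-3.9, 1.0, 1, 0, 1]
    - [-3.82, 1.04, 1, 0, 1]
    - [0, 0, 1, -0.132, 1]
    - [0, 0, 0, -0.132, 1]
    - [0, 0, 0, -0.132, 1]
    - [0, 0, 0, 0, 1]
    - [0, 0, 0, 0, 1]

```text
time: 25.35
tcp_pos: [0.6406, -0.2116, 0.1206]
eef_rot: [[-0.999, -0.04, -0.013], [-0.04, 0.999, 0.001], [0.013, 0.002, -1.0]]
contact_force: [-0.4, -0.4, -0.7]
opening: 0.0042
gripper_force: 59.1
```

```bash
python3 g.py .6407 -.2122 .10; python3 held.py h6.png
```

```text
[ 0.64064198 -0.2116407   0.12064299] phi 92.31831759544748 move [-0.03103835 -0.05942154  2.06397596] [-0.013  0.001 -1.   ]
[-0.1629362   0.58138617  0.59330096  1.46026793 -0.32989344  1.21451979
  2.08452943] 0.004212950463429686 [-0.4235873  -0.38098413 -0.74188004]
tcp [ 0.6407 -0.2116  0.1208] 0.004849383742631405 [ 0.1  0.3 -1.7]
329.2346906545313 160.05657297348154
271 136
```

View pics/h6.png

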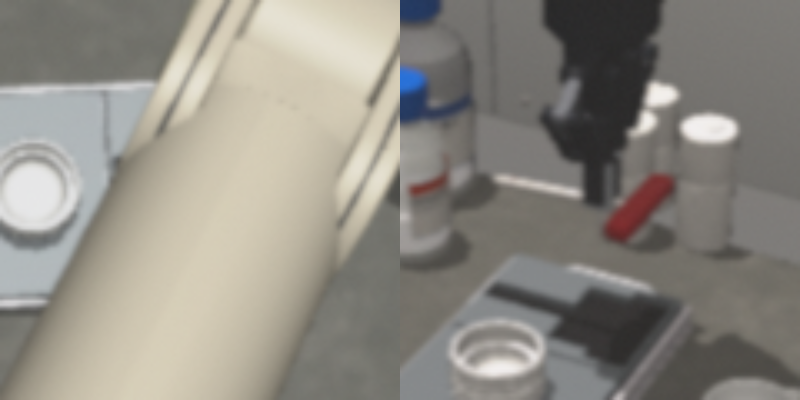

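The bar is at side crop (640,207) and the shaft runs to the left (540,188), matching the recess orientation. I'll measure the held key from side-view depth before lowering.

```bash
python3 - <<'E'
from h import *
c=cam('side'); W=cloud(c); hs=cv2.cvtColor(c['img'],cv2.COLOR_RGB2HSV)
p=bot.read_state()['tcp_pos']
m=((hs[...,0]<8)|(hs[...,0]>172))&(hs[...,1]>120)&(np.linalg.norm(W-p,axis=-1)<.09)
P=W[m]; print(len(P), P.mean(0).round(4), cv2.minAreaRect(P[:,:2].astype(np.float32)), np.percentile(P[:,2],[3,50,97]).round(4))
a=P[P[:,1]<np.percentile(P[:,1],10)].mean(0); b=P[P[:,1]>np.percentile(P[:,1],90)].mean(0); print(a.round(4),b.round(4))
# shaft
m=(np.linalg.norm(W-p,axis=-1)<.12)&(W[...,0]>p[0]+.025)&(abs(W[...,1]-p[1])<.03)&(abs(W[...,2]-.125)<.02)
Q=W[m]; print(len(Q)); 
for lo in np.arange(.66,.74,.015):
    q=Q[(Q[:,0]>lo)&(Q[:,0]<lo+.015)]; print(lo,len(q),np.median(q,0).round(4) if len(q) else '')
E
```

```text
157 [ 0.6083 -0.2011  0.1319] ((0.6095476150512695, -0.2065744549036026), (0.01654394157230854, 0.07322245091199875), 1.8097782135009766) [0.1266 0.1325 0.1343]
[ 0.6091 -0.2379  0.1322] [ 0.6086 -0.1722  0.1285]
69
0.66 11 [ 0.6703 -0.2061  0.1237]
0.675 20 [ 0.6828 -0.2064  0.1227]
0.6900000000000001 19 [ 0.6976 -0.2051  0.1216]
0.7050000000000001 17 [ 0.7118 -0.2053  0.1206]
0.7200000000000001 2 [ 0.7204 -0.2044  0.1195]
0.7350000000000001 0
```

drive_tool:
  commands:
    - [-0.2, 0, 3, 0, 1]
    - [0, 0, 2.5, 0, 1]
    - [0, 0, 1.5, 0, 1]
    - [0, 0, 1, 0, 1]
    - [0, 0, 0.5, 0, 1]
    - [0, 0, 0.2, 0, 1]
    - [0, 0, 0, 0, 1]
    - [0, 0, 0, 0, 1]

```text
time: 26.3
tcp_pos: [0.6422, -0.2118, 0.0349]
eef_rot: [[-0.999, -0.046, -0.012], [-0.046, 0.999, 0.001], [0.012, 0.001, -1.0]]
contact_force: [0.6, 0.2, -0.8]
opening: 0.0043
gripper_force: 59.1
```

```bash
python3 g.py .6427 -.2118 .025; python3 held.py h7.png
```

```text
[ 0.64216334 -0.21175536  0.03487014] phi 92.64466406916854 move [-0.06481129 -0.00805692  0.98632207] [-0.012  0.001 -1.   ]
[-0.13849872  0.67084265  0.55303697  1.51978943 -0.37770971  1.0710375
  2.12058973] 0.004256393151419818 [ 0.55600725  0.18900235 -0.78749824]
tcp [ 0.6421 -0.2118  0.0348] 0.004293146998908152 [-0.1 -0.3 -1.2]
324.7729529499747 165.55725388865088
270 167
```

View pics/h7.png

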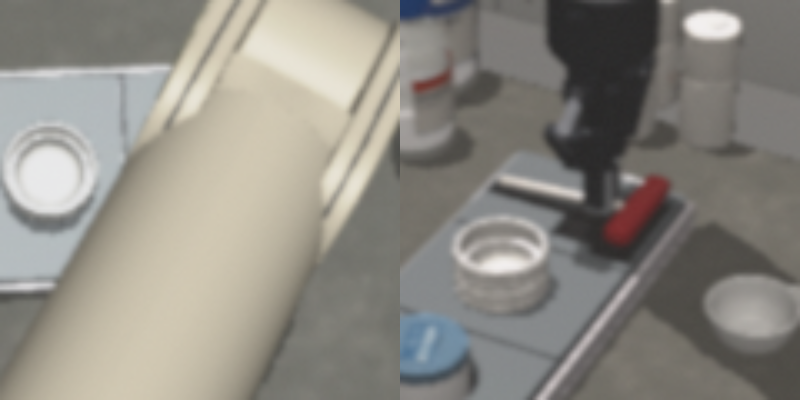

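The key hovers over the recess, with the bar at side crop (635,212) above the pocket and the shaft at (540,190) along the slot. Lowering gently.

drive_tool:
  commands:
    - [0, 0, 0.4, 0, 1]
    - [0, 0, 0.3, 0, 1]
    - [0, 0, 0.2, 0, 1]
    - [0, 0, 0, 0, 1]
    - [0, 0, 0, 0, 1]

```text
time: 26.9
tcp_pos: [0.6415, -0.2116, 0.025]
eef_rot: [[-0.999, -0.046, -0.013], [-0.046, 0.999, 0.001], [0.013, 0.001, -1.0]]
contact_force: [-0.6, 0.1, 0.4]
opening: 0.0043
gripper_force: 59.2
```

drive_tool:
  commands:
    - [0, 0, 0.1, 0, 1]
    - [0, 0, 0, 0, 0.85]
    - [0, 0, 0, 0, 0.65]
    - [0, 0, 0, 0, 0.65]
    - [0, 0, 0, 0, 0.65]
    - [0, 0, -1, 0, 0.65]
    - [0, 0, -3, 0, 0.65]
    - [0, 0, -4, 0, 0.65]
    - [0, 0, -4, 0, 0.65]
    - [4, 0, 0, 0, 0.65]
    - [4, 0, 0, 0, 0.65]
    - [4, 0, 0, 0, 0.65]

```text
time: 28.1
tcp_pos: [0.522, -0.2175, 0.1463]
eef_rot: [[-0.999, -0.046, -0.012], [-0.046, 0.999, 0.001], [0.012, 0.001, -1.0]]
contact_force: [-0.6, -0.4, 1.0]
opening: 0.0301
gripper_force: 0.0
```

drive_tool:
  commands:
    - [4, 3, 0, 0, 0.65]
    - [4, 3, 0, 0, 0.65]
    - [0, 4, 0, 0, 0.65]
    - [0, 4, 0, 0, 0.65]
    - [0, 4, 0, 0, 0.65]
    - [0, 0, 0, 0, 0.65]
    - [0, 0, 0, 0, 0.65]

```text
time: 28.8
tcp_pos: [0.4352, -0.0407, 0.1475]
eef_rot: [[-0.999, -0.048, -0.012], [-0.048, 0.999, 0.001], [0.012, 0.002, -1.0]]
contact_force: [0.2, -0.2, 0.4]
opening: 0.03
gripper_force: 0.0
```

```bash
python3 chk.py; python3 - <<'E'
from h import *
W=np.load('chk.npy'); im=cv2.imread('pics/top_last.png'); hs=cv2.cvtColor(im,cv2.COLOR_BGR2HSV)
m=((hs[...,0]<8)|(hs[...,0]>172))&(hs[...,1]>120)&(np.hypot(W[...,0]-.6147,W[...,1]+.2133)<.07)
P=W[m]; print(cv2.minAreaRect(P[:,:2].astype(np.float32)),np.percentile(P[:,2],[5,50,95]))
d=cam('side'); j=cv2.cvtColor(d['img'],cv2.COLOR_RGB2BGR)
cv2.imwrite('pics/fin.png',np.hstack([cv2.resize(im[110:300,150:400],(400,304),interpolation=cv2.INTER_CUBIC),cv2.resize(j[130:320,180:430],(400,304),interpolation=cv2.INTER_CUBIC)]))
E
```

```text
tcp [ 0.43516152 -0.04172484  0.14732406] 28.85
seated 350 [ 0.6583 -0.1051] 0.0438 [0.0344 0.0421 0.0513]
nest 179 [ 0.66   -0.1078] 0.0312 [0.0543 0.0617 0.0662]
cap2 few 0
tin few 0
tinwell 557 [ 0.6551 -0.007 ] 0.0293 [0.0516 0.0553 0.0583]
((0.6143249869346619, -0.2152950018644333), (0.0223255418241024, 0.08196946978569031), 0.9162825345993042) [0.0299896  0.03658565 0.04028599]
```

View pics/fin.png

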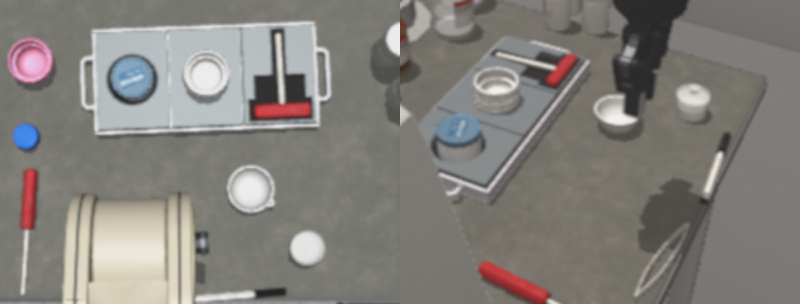

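The key lies flat in the T recess, with the bar at (283,110) and its top at 36 mm as expected. The tin (132,78) and nested caps (206,73) are seated, and the look-alikes haven't been disturbed.

```bash
python3 -c "
from plant import bot
print(bot.sign_off())"
```

```text
the job is handed in; nothing more can be done
None
```

The job is handed in: both caps are nested in the deep hole, the tin is in its well and the key lies flat in the T recess. The final camera check agreed with the expected positions and heights, the look-alikes looked unmoved, and it took about 29 s of the 112 s allowed; no verdict came back.

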